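Pack two stone display slabs with a separator sheet between

ROBOT

A 7-joint arm with a two-finger parallel gripper is mounted at the origin on the work surface. World frame = base frame: x ahead of the robot, y to its left, z up, the work surface at z = 0. Lengths are in m, angles in rad, forces in N, time in s.
With the tool pointing down it reaches from about 0.425 to 0.925 m from the base axis. Payload 6.8 kg.
Tool frame: the origin (TCP) lies between the finger pads; the fingertips stand 14 mm ahead of it and the grasp point (between the pads) lies 5 mm behind it; z points along the fingers, y is the line along which they close (so a half turn about z gives the same grasp; the last joint's range is limited). The gripper opens to 85 mm and grips with 20 to 120 N. Pads are 22 mm wide; open, the fingers measure 114 mm over their backs; the gripper's body (76 mm by 85 mm) begins 54 mm behind the grasp point. The pads swing forward as they close: fully open they stand 13 mm farther back than shut.
Start: joints at [-1.209, 0.477, 0.022, 1.555, -0.011, 1.109, -0.083], TCP at [0.306, 0.602, 0.245] pointing down, gripper open.
Joint ranges: [-2.96, 2.96], [-0.34, 2.1], [-1.41, 1.46], [0.24, 2.44], [-1.37, 4.51], [0.17, 1.92], [-2.96, 2.96]. Speed limits (rad/s): [2.39, 2.39, 3.14, 3.14, 3.14, 3.14, 3.14].

INTERFACE

Orientations are given as a rotation vector (axis times angle).
In Python, from bench import r, eyes, ticket gives the robot as it stands. The module is installed in compiled form; this text tells all that it offers.
- The arm moves only by the tool arm_command, never from a script. Its argument "plan" is text: rows parted by semicolons, each of 4 numbers parted by spaces: the shift along the tool's x, y, z in m, then the turn about the tool's z in degrees. In form: tx ty tz yaw; .... A call has 1 to 20 rows; each row shifts and turns the commanded pose from where the row before left it, along the tool's axes as they then stand; what a row does not reach is not made up. A row lasts 1/8 s, in which the tool goes at most 62.5 mm and 10.7 degrees, less where a joint would pass 70% of its speed; a pose out of reach is approached as far as the arm can. A call is refused whole if a number of a shift passes 0.0625 or a number of a turn 10.7, either way. A call with a gripper value outside its range is refused whole. "hand" is the closure, from -1 (fully open) to 1 (shut), set as the call begins (left out, the last holds). The fingers move at their own pace and stop on an object; "grip_force" is the grip in N (left out, the last holds). Time passes only in rows, so rows that do not move let the fingers close. It gives the time, the measured TCP pose, the force, the opening and the grip force at its end, in the units of the state.
- r.get_obs(): the state, without advancing time (a new reading comes with each control period).
- eyes.grab_frame(name): name is "scene" or "top"; returns (picture, depth): 420x560x3 uint8, red, green, blue; 420x560 float32, m along the optical axis (not along the pixel's ray), 0 where there is no reading.
- eyes.calibration(name): a dict with "fov_y" (degrees; the focal length in pixels is half the picture's height over the tangent of half this angle, whatever the lens; pixels are square), "cx", "cy" (the principal point, pixels), "origin" and "attitude" of the camera in the world. Camera axes: x right, y up, looking along -z (the intrinsics and any distortion apply to the point x, -y, -z); pixel columns grow to the right and rows downward; lengths in m; the calibration is good to about 2 mm. A picture is of the moment at which its call begins. calibration takes no time and is no camera call.
- ticket.hand_in(): hands the job in; it is judged then, once.
The state is a dict: "clock": time; "joints": joint angles; "qvel": joint speeds; "tau": joint torques, N m; "tcp_pos": TCP position; "orientation": TCP orientation; "contact_force": force on the tool from outside, world axes, zero at the start; "moment": the same for the moment, N m; "grip_width": finger opening in m; "gripper_force": force on a finger pad.
Only numpy, scipy, OpenCV 4.12 (cv2) and the standard library are available. Lean on these libraries where they do the work, as an engineer would, in place of code of your own. Each camera call takes 0.05 s, during which the arm holds its last target. There are 200 camera calls.

TASK

Pack the two stone figure slabs: take the white separator sheet off its sloping stand and lay it flat over the two pins on top of the slab already in the oak cradle, let go of it, then lower the other two-holed stone slab over the same pins so that it rests flush on the sheet. Lower both pieces over the pins rather than dropping them, leave the lower slab in its place in the cradle, and do not disturb the other things on the shelf.

Things in the scene. Friction and masses are not known exactly. Their poses are not given: they have to be found in the camera images.
- cradle: Fixed light-oak board, 90 (x) x 170 (y) x 12 mm, with two upright aluminium pins, 8 mm in diameter, at y = +50 and -50 mm (x = 0), rising to 52 mm above the board's underside, the last 7 mm tapering to 3 mm. Origin: centre of the underside; z up; y runs along the row of pins. Yaw within 0.35 rad of world.
- slab_low: Grey stone slab 56 (x) x 130 (y) x 14 mm thick, with two through holes 13 mm in diameter at y = +50 and -50 mm; at the start it already lies on the cradle over the pins. Origin: centre of its underside, z up.
- separator: White plastic sheet 62 (x) x 140 (y) x 4 mm, 35 g, two through holes 13 mm wide at y = +50 and -50 mm. Origin: centre of underside; z: face normal. Starts on the stand, long side (y) level, face sloping 32 degrees, z leaning towards the robot, -x edge lower. Middle 70 mm of both long edges is free for fingers square to the face. Ends with its underside 26 mm above the cradle's underside.
- slab_top: Grey stone slab, the same as slab_low: 56 (x) x 130 (y) x 14 mm thick, about 250 g, two through holes 13 mm in diameter at y = +50 and -50 mm. Lies flat and clear on the shelf. Origin: centre of its underside, z up. When finished it lies with its underside 30 mm above the cradle's underside.
- easel: Dark wood stand, base 100 (x) x 140 (y) x 10 mm; two 16 mm ribs at y = +47 and -47 mm, rising towards +x (away from the robot) at 32 degrees, hold the sheet's underside centre 85 mm above the base's underside. A tab at each rib's foot stops the sheet's lower edge, standing 8 mm above its underside. 78 mm free between the ribs. Origin: centre of the underside. Yaw within 0.25 rad of world.
- dice_cup: Bystander: dark hard-silicone dice cup, 76 mm across, 90 mm high. Origin: centre of its underside.
- die0: Bystander: bone-white resin die, 20 mm. Origin: centre of its underside.
- die1: Bystander: bone-white resin die, 20 mm. Origin: centre of its underside.
- vase: Bystander: black ceramic vase, 90 mm across, 170 mm high. Origin: centre of its underside.
- blank: Bystander: smaller grey stone slab without holes, 50 x 100 x 14 mm. Origin: centre of its underside.
- pot: Bystander: small lidded paint pot, 32 mm across, 40 mm high. Origin: centre of its underside.
There are look-alikes about, which are no part of the job. Leave any purple or yellow look-alike of the cradle alone.

How it is judged:
On the way:
1. the separator lies flat on the lower slab with the pins through its holes, let go of, before the upper slab touches it (horizontal distance between separator and cradle below 0.007 m and z of separator in the frame of cradle between 0.0235 and 0.0285 m and angle between the z axis of separator and the z axis of cradle, either way round below 0.05 rad and angle between the y axis of separator and the y axis of cradle, either way round below 0.1 rad and contact force between the fingers and separator below 0.05 N and contact force between slab_top and separator below 0.01 N), for 0.2 s.
At the end, for the whole second after the job is handed in: Lower slab, separator and upper slab lie flat on one another in the cradle, in this order, both pins through the holes of each: centres within 7 mm of the cradle's centre, heights right to 2.5 mm, level within 0.05 rad, long sides along the row of pins within 0.1 rad; released and at rest (horizontal distance between each of slab_low, separator, slab_top and cradle below 0.007 m and z of slab_low in the frame of cradle below 0.0145 m and z of separator in the frame of cradle between 0.0235 and 0.0285 m and angle between the z axis of each of separator, slab_top and the z axis of cradle, either way round below 0.05 rad and angle between the y axis of each of separator, slab_top and the y axis of cradle, either way round below 0.1 rad and z of slab_top in the frame of cradle between 0.0275 and 0.0325 m and linear speed of each of slab_top, separator below 0.02 m/s); the robot touches nothing.
It fails at once if a bystander is moved more than 25 mm (distance of any of dice_cup, die0, die1, vase, blank, pot from where it was at the start of the episode above 0.025 m).
It fails at once if the lower slab is lifted or knocked out of its place (more than 10 mm) (distance of slab_low from where it was at the start of the episode above 0.01 m).
It fails at once if the separator or the upper slab is dropped (falls from about 13 mm or more: moves faster than 0.5 m/s with no finger touching it) ((linear speed of separator above 0.5 m/s and contact force between the fingers and separator below 0.02 N) or (linear speed of slab_top above 0.5 m/s and contact force between the fingers and slab_top below 0.02 N)).
It also fails if it takes over 69 s, if anything falls off the work surface, if the arm or the gripper's body presses on something with over 40 N, if the wrist force passes 120 N, or if a joint passes its speed limit or range.

## Working session

There is one attempt and no reset: what is moved stays moved. The work goes in short steps, Python scripts to look and compute and a tool call to move; the robot and the scene stay as the last step left them, time stands still between calls to the robot, and variables do not carry over. Pictures are saved under pics/ and viewed, at most 10 in all, crops included, and the job is handed in when it is done.

Besides the shell and the picture viewer there is one more tool, called after "Request:" as name(argument=value, ...), one argument or row to a line, values as JSON. arm_command: Moves the arm, as the interface text tells. Its arguments: {"type":"object","properties":{"plan":{"type":"string"},"hand":{"type":"number"},"grip_force":{"type":"number"}},"required":["plan"]}

```bash
mkdir -p pics
cat > h.py <<'E'
import numpy as np, cv2
from scipy.spatial.transform import Rotation as R
from bench import r, eyes, ticket
def snap(n,tag):
    p,d=eyes.grab_frame(n); cv2.imwrite(f'pics/{tag}.png',p[:,:,::-1]); np.save(f'pics/{tag}.npy',d); return p,d
E
python3 - <<'E'
from h import *
for n in('top','scene'):
    p,d=snap(n,n+'0'); c=eyes.calibration(n); print(n,c)
o=r.get_obs(); print(o)
E
```

```text
top {'fov_y': 44.13390931932262, 'cx': 281.32557965277414, 'cy': 210.43223416418965, 'origin': array([0.3487652 , 0.09036252, 1.329109  ]), 'attitude': array([ 0.11297246, -0.1379719 , -1.54177044])}
scene {'fov_y': 47.07909008231769, 'cx': 283.7832057442883, 'cy': 212.20711696584448, 'origin': array([1.21244113, 0.6004645 , 0.82548748]), 'attitude': array([0.45072405, 0.93406689, 2.05855146])}
{'clock': 0.1, 'joints': array([-1.20910058,  0.47772458,  0.02231297,  1.5563199 , -0.01149557,
        1.10930506, -0.08308745]), 'qvel': array([ 0.00152409,  0.00019539, -0.0009191 , -0.00339258,  0.00111223,
        0.00230468,  0.00172078]), 'tau': array([ 4.70986037e-03, -5.97752559e+01,  1.61389042e+00, -2.81952864e+01,
        1.28735224e-02,  5.09095189e-03, -7.20735045e-06]), 'tcp_pos': array([0.30534194, 0.60143123, 0.24443135]), 'orientation': array([-7.31028501e-01, -3.05507483e+00,  2.52282166e-03]), 'contact_force': array([0.21217352, 0.48136567, 0.50388097]), 'moment': array([-0.00466252, -0.03277102, -0.00542815]), 'gripper_force': 0.0, 'grip_width': 0.08501165189520582}
```

View pics/top0.png

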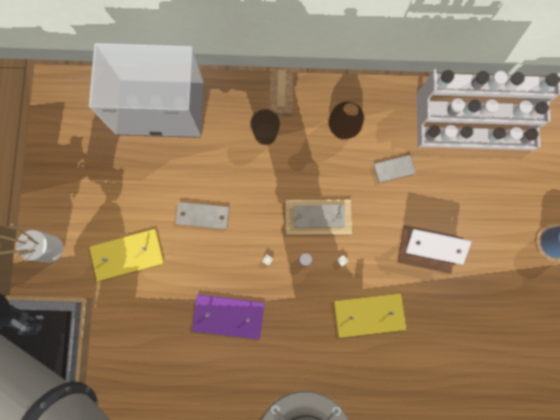

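View pics/scene0.png

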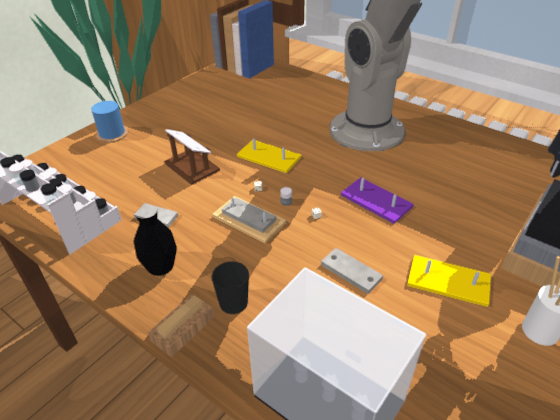

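Top view: oak cradle with slab at (318,217), two-holed slab at (202,215), hole-less blank at (394,168), white sheet on its stand at (438,246). The purple and yellow boards (228,317), (370,316), (127,254) are look-alikes and stay put. The oak-coloured cradle holding a slab and the free slab with two holes fit the description. I'll confirm in an enlarged crop.

```bash
cat >> h.py <<'E'
def proj(n,uv,d=None,z=None):
    c=eyes.calibration(n); f=210/np.tan(np.radians(c['fov_y']/2)); M=R.from_rotvec(c['attitude']).as_matrix()
    uv=np.atleast_2d(uv).astype(float)
    ray=np.c_[(uv[:,0]-c['cx'])/f,-(uv[:,1]-c['cy'])/f,-np.ones(len(uv))]@M.T
    if z is not None: d=(np.asarray(z)-c['origin'][2])/ray[:,2]
    return c['origin']+ray*np.asarray(d).reshape(-1,1)
def world(n,d):
    v,u=np.mgrid[0:420,0:560]; return proj(n,np.c_[u.ravel(),v.ravel()],d.ravel()).reshape(420,560,3)
E
python3 - <<'E'
from h import *
im=cv2.imread('pics/top0.png')
cr=lambda x,y:cv2.resize(im[y-35:y+35,x-50:x+50],(400,280),interpolation=cv2.INTER_CUBIC)
cv2.imwrite('pics/crop0.png',np.vstack([np.hstack([cr(318,217),cr(202,215)]),np.hstack([cr(438,246),cr(394,168)])]))
d=np.load('pics/top0.npy'); W=world('top',d)
for n,(x,y) in dict(table=(250,180),cradle=(292,231),low=(318,217),top=(202,215),sep=(438,246),purple=(228,317),die0=(267,260),die1=(342,260),pot=(305,259),vase=(345,120),cup=(265,125),blank=(394,168)).items():
    print(n,np.round(np.median(W[y-1:y+2,x-1:x+2].reshape(-1,3),0),4), d[y-1:y+2,x-1:x+2].std().round(4))
# sep plane
P=W[235:258,412:466].reshape(-1,3); s=P[(P[:,2]>.06)&(P[:,2]<.13)]
c=s.mean(0);u,S,V=np.linalg.svd(s-c);print(len(s),c,V,S/np.sqrt(len(s)))
E
```

```text
table [ 0.6434  0.1558 -0.0012] 0.0025
cradle [0.5095 0.0432 0.0121] 0.0023
low [ 0.5455 -0.0217  0.0271] 0.0025
top [0.5443 0.2746 0.0152] 0.0021
sep [ 0.4726 -0.3071  0.09  ] 0.003
purple [0.2899 0.198  0.0113] 0.4053
die0 [0.4333 0.105  0.0203] 0.0027
die1 [ 0.4383 -0.0842  0.0184] 0.0036
pot [0.4368 0.0107 0.0421] 0.0019
vase [ 0.7698 -0.0757  0.1265] 0.0027
cup [0.792  0.1207 0.0051] 0.0027
blank [ 0.6825 -0.2209  0.0146] 0.0022
1154 [ 0.47253133 -0.3072514   0.08832444] [[-0.06021458 -0.99574087  0.06981635]
 [-0.85539277  0.01542539 -0.51775019]
 [-0.51446808  0.09089651  0.85267838]] [0.03631992 0.01660693 0.00259527]
```

View pics/crop0.png

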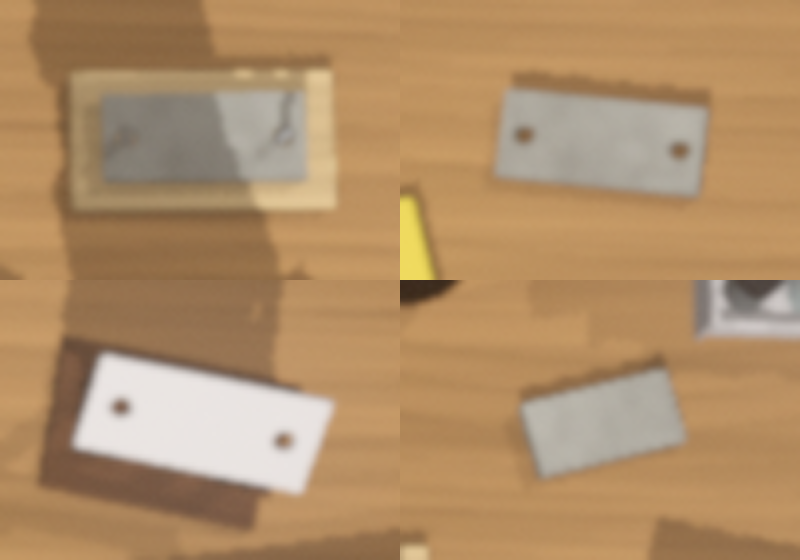

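Crop confirms: top-left the oak cradle with its slab and pins, top-right the free slab with holes (524,135),(680,151). Bottom-left is the white sheet with holes (121,407),(284,440), and bottom-right the hole-less blank (ignored).

Run:
```python
from h import *
def g(name,org,cr,z):
    p=proj('top',np.array(org)+np.array(cr)/4-0.375,z=z); 
    print(name,'c',p.mean(0).round(4)); return p
def yaw(a,b): v=b-a; return np.degrees(np.arctan2(-v[0],v[1])).round(2),np.linalg.norm(v).round(4)
p=g('cradle',(268,182),[(70,70),(332,70),(335,210),(70,211)],.012);print(yaw(p[1],p[0]),yaw(p[2],p[3]),yaw(p[3],p[0])[1])
p=g('low',(268,182),[(103,93),(304,92),(306,182),(103,182)],.026);print(yaw(p[1],p[0]),yaw(p[2],p[3]),yaw(p[3],p[0])[1])
p=g('top',(152,180),[(106,88),(308,107),(297,196),(96,176)],.014);print(yaw(p[1],p[0]),yaw(p[2],p[3]),yaw(p[3],p[0])[1])
p=g('topholes',(152,180),[(124,135),(280,151)],.012);print(yaw(p[1],p[0]))
p=g('sep',(388,211),[(103,72),(333,122),(302,214),(73,167)],[.1048,.1048,.072,.072]);print(yaw(p[1],p[0]),yaw(p[2],p[3]),yaw(p[3],p[0])[1],p)
p=g('sepholes',(388,211),[(121,127),(284,160)],.0875);print(yaw(p[1],p[0]))
o=r.get_obs();print(R.from_rotvec(o['orientation']).as_matrix().round(4))
```

```text
cradle c [ 0.5485 -0.0232  0.012 ]
(np.float64(1.56), np.float64(0.1698)) (np.float64(1.71), np.float64(0.1699)) 0.0916
low c [ 0.5482 -0.0234  0.026 ]
(np.float64(1.84), np.float64(0.1287)) (np.float64(1.5), np.float64(0.129)) 0.0573
top c [0.5444 0.2745 0.014 ]
(np.float64(-3.91), np.float64(0.1303)) (np.float64(-4.22), np.float64(0.1288)) 0.0572
topholes c [0.5438 0.2746 0.012 ]
(np.float64(-4.4), np.float64(0.1005))
sep c [ 0.4713 -0.3077  0.0884]
(np.float64(-10.91), np.float64(0.1399)) (np.float64(-10.18), np.float64(0.1417)) 0.0644 [[ 0.51143079 -0.24369746  0.1048    ]
 [ 0.48496201 -0.38107895  0.1048    ]
 [ 0.43189755 -0.37277619  0.072     ]
 [ 0.45695513 -0.23330165  0.072     ]]
sepholes c [ 0.4718 -0.308   0.0875]
(np.float64(-10.05), np.float64(0.1))
[[-8.917e-01  4.526e-01 -6.000e-04]
 [ 4.526e-01  8.917e-01 -1.500e-03]
 [-1.000e-04 -1.600e-03 -1.000e+00]]
```

Request:
arm_command(
  plan="0 0 0 10.46; 0 0 0 10.46; 0 0 0 10.46; 0 0 0 10.46; 0 0 0 10.46; 0 0 0 10.46; 0 0 0 10.46; -0.0522 0.0323 0 0; -0.0522 0.0323 0 0; -0.0522 0.0323 0 0; -0.0522 0.0323 0 0; -0.0522 0.0323 0 0; -0.0522 0.0323 0 0; -0.0522 0.0323 0 0; -0.0522 0.0323 0 0; -0.0522 0.0323 0 0; -0.0522 0.0323 0 0; -0.0522 0.0323 0 0; -0.0522 0.0323 0 0; -0.0522 0.0323 0 0",
  hand=-0.3,
  grip_force=25,
)

```text
clock: 2.6
tcp_pos: [0.5999, -0.1415, 0.245]
orientation: [-2.408, -2.017, -0.0]
contact_force: [0.9, 0.2, -0.0]
grip_width: 0.0554
gripper_force: 0.0
```

Request:
arm_command(
  plan="0 0 0.06 0; 0 0 0.06 0; 0 0 0.06 0; 0 0 0.03 0; 0 0 0.01 0; 0 0 0.005 0; 0 0 0.004 0; 0 0 0.003 0; 0 0 0 0; 0 0 0 0",
)

```text
clock: 3.85
tcp_pos: [0.5997, -0.14, 0.0137]
orientation: [2.409, 2.016, 0.001]
contact_force: [-0.5, 0.2, 0.3]
grip_width: 0.0554
gripper_force: 0.0
```

Request:
arm_command(
  plan="0 0 0.001 0; 0 0 0.001 0; 0 0 0.001 0; 0 0 0 0; 0 0 0 0",
)

```text
clock: 4.47
tcp_pos: [0.5994, -0.14, 0.0103]
orientation: [-2.409, -2.016, 0.0]
contact_force: [0.2, 0.2, -0.1]
grip_width: 0.0555
gripper_force: 0.0
```

Request:
arm_command(
  plan="0 0 0.001 0; 0 0 0.001 0; 0 0 0.001 0; 0 0 0 0",
)

```text
clock: 4.97
tcp_pos: [0.5996, -0.1401, 0.0099]
orientation: [-2.409, -2.015, -0.002]
contact_force: [-7.5, 3.0, 26.4]
grip_width: 0.0556
gripper_force: 13.0
```

Request:
arm_command(
  plan="0 0 -0.06 0; 0 0 -0.06 0; 0 0 -0.04 0; -0.0469 -0.0239 0 0; -0.0469 -0.0239 0 0; -0.0469 -0.0239 0 0; -0.0469 -0.0239 0 0; 0 0 0.03 0; 0 0 0.03 0; 0 0 0.02 0; 0 0 0.009 0; 0 0 0 0; 0 0 0 0",
  hand=-1,
)

```text
clock: 6.6
tcp_pos: [0.473, -0.3082, 0.0791]
orientation: [2.408, 2.016, 0.001]
contact_force: [0.1, 0.4, 0.9]
grip_width: 0.085
gripper_force: 0.0
```

Run:
```python
from h import *
o=r.get_obs();print(o['clock'],o['tcp_pos'],o['orientation'],o['contact_force'])
p,d=snap('scene','s1'); cv2.imwrite('pics/s1c.png',cv2.resize(p[80:220,100:290,::-1],(760,560),interpolation=cv2.INTER_CUBIC))
```

```text
6.6 [ 0.47297021 -0.308225    0.07911303] [2.40784110e+00 2.01575203e+00 8.92469926e-04] [0.07382865 0.36511105 0.91822625]
```

View pics/s1c.png

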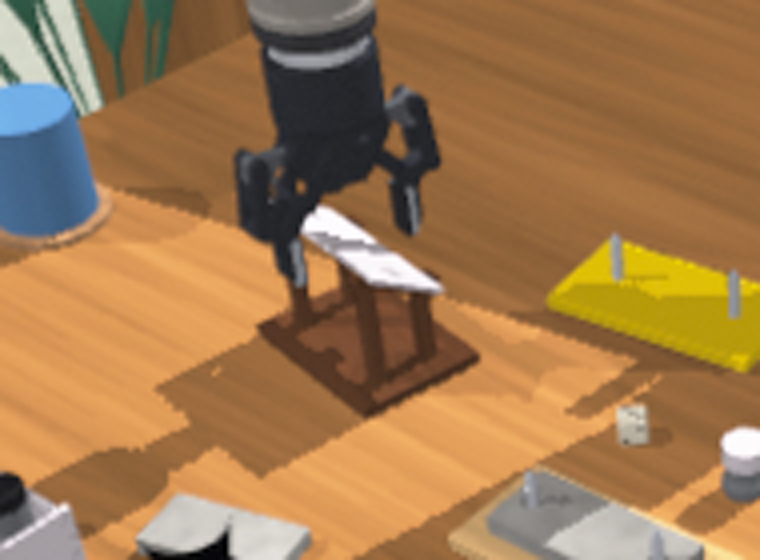

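The gripper straddles the sheet's long edges (sheet about (370,250), fingers at (290,265) and (410,210)). I'll close gently.

Request:
arm_command(
  plan="0 0 0 0; 0 0 0 0; 0 0 0 0; 0 0 0 0; 0 0 0 0",
  hand=-0.27,
  grip_force=20,
)

```text
clock: 7.28
tcp_pos: [0.4726, -0.308, 0.0785]
orientation: [2.409, 2.016, 0.0]
contact_force: [0.6, 0.4, 3.3]
grip_width: 0.0542
gripper_force: 2.2
```

Request:
arm_command(
  plan="0 0 0 0; 0 0 0 0; 0 0 0 0; 0 0 0 0",
  hand=-0.2,
)

```text
clock: 7.78
tcp_pos: [0.4725, -0.308, 0.0789]
orientation: [2.409, 2.016, 0.001]
contact_force: [-1.3, 1.4, 9.3]
grip_width: 0.0529
gripper_force: 19.2
```

Request:
arm_command(
  plan="0 0 -0.002 0; 0 0 -0.003 0; 0 0 -0.005 0; 0 0 -0.01 0; 0 0 -0.01 0; 0 0 0 0",
)

```text
clock: 8.52
tcp_pos: [0.473, -0.3083, 0.1094]
orientation: [2.408, 2.015, 0.001]
contact_force: [-0.3, -0.5, -1.3]
grip_width: 0.0528
gripper_force: 21.0
```

Run:
```python
from h import *
o=r.get_obs();print(o['clock'],o['grip_width'],o['gripper_force'],o['contact_force'],o['moment'])
p,d=snap('scene','s2'); cv2.imwrite('pics/s2c.png',cv2.resize(p[80:190,120:270,::-1],(750,550),interpolation=cv2.INTER_CUBIC))
```

```text
8.525 0.0528001569512049 21.040440872311592 [-0.33076404 -0.49130339 -1.28233745] [ 0.0246856  -0.0083628   0.01491816]
```

View pics/s2c.png

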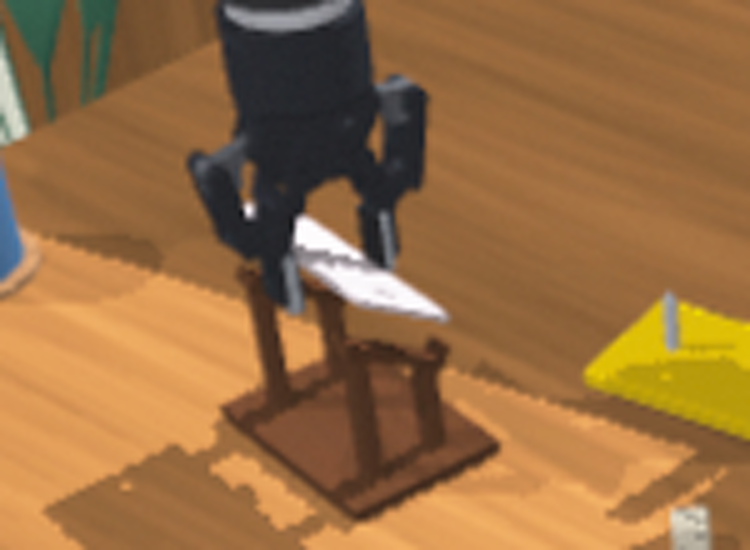

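Sheet is lifted clear and still tilted, held between the fingers. Carry it over the cradle.

Request:
arm_command(
  plan="0 0 -0.025 0; 0 0 -0.025 0; 0 0 0 -5.87; 0 0 0 -5.87; 0.015 0.0045 0 0; 0.035 0.0103 0 0; 0.045 0.0133 0 0; 0.045 0.0133 0 0; 0.045 0.0133 0 0; 0.045 0.0133 0 0; 0.037 0.0109 0 0; 0.0157 0.0046 0 0; 0 0 0 0; 0 0 0 0",
)

```text
clock: 10.32
tcp_pos: [0.5474, -0.0248, 0.1583]
orientation: [2.193, 2.249, -0.001]
contact_force: [-1.2, -0.3, -0.7]
grip_width: 0.0524
gripper_force: 21.2
```

Run:
```python
from h import *
o=r.get_obs();print(o['clock'],o['tcp_pos'],o['orientation'],o['grip_width'],o['gripper_force'])
p,d=snap('scene','s3'); cv2.imwrite('pics/s3c.png',cv2.resize(p[100:250,180:330,::-1],(600,600),interpolation=cv2.INTER_CUBIC))
p2,d2=snap('top','t3')
W=world('scene',d); hsv=cv2.cvtColor(p,cv2.COLOR_RGB2HSV)
m=(hsv[:,:,1]<40)&(hsv[:,:,2]>150)&(abs(W[:,:,0]-.55)<.06)&(abs(W[:,:,1]+.02)<.09)&(W[:,:,2]>.09)&(W[:,:,2]<.2)
P=W[m];print(len(P)); c=np.median(P,0)
for _ in range(4):
    u,S,V=np.linalg.svd(P-P.mean(0)); e=(P-P.mean(0))@V[2]; P=P[abs(e)<max(.004,1.5*e.std())]
n=V[2]*np.sign(V[2][2]);print(len(P),P.mean(0),n,'tilt',np.degrees(np.arccos(n[2])),P.min(0),P.max(0))
```

```text
10.325 [ 0.54736104 -0.02483986  0.15827321] [ 2.19318668e+00  2.24884951e+00 -1.34237295e-03] 0.052439658728617125 21.245175674557686
156
156 [0.54985511 0.00406731 0.16869365] [-0.52946569 -0.00892127  0.84828444] tilt 31.974436698878723 [ 0.51857285 -0.09553155  0.14863658] [0.5772236  0.0449118  0.18734609]
```

View pics/s3c.png

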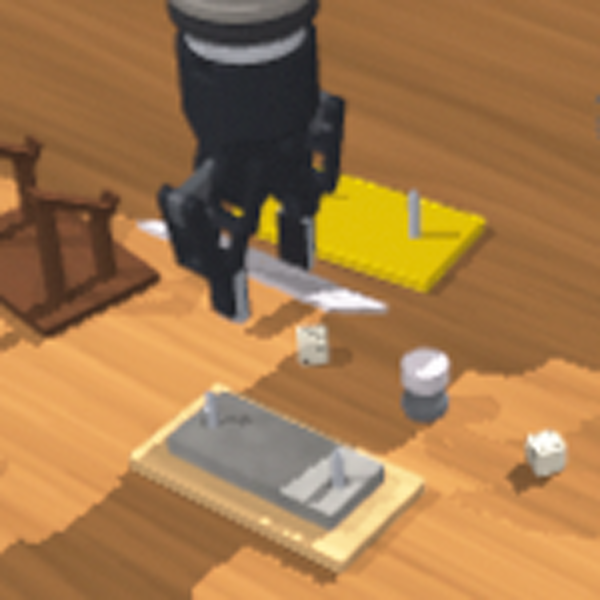

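Run:
```python
from h import *
o=r.get_obs();print(o['tcp_pos'])
p=cv2.imread('pics/t3.png')[:,:,::-1].copy();d=np.load('pics/t3.npy');W=world('top',d)
hsv=cv2.cvtColor(p,cv2.COLOR_RGB2HSV)
m=(hsv[:,:,1]<50)&(hsv[:,:,2]>150)&(abs(W[:,:,0]-.55)<.06)&(abs(W[:,:,1]+.02)<.1)&(W[:,:,2]>.12)&(W[:,:,2]<.2)
print(m.sum()); v,u=np.where(m); print(u.min(),u.max(),v.min(),v.max())
cr=p[165:265,250:383,::-1]; cv2.imwrite('pics/t3c.png',cv2.resize(cr,(798,600),interpolation=cv2.INTER_CUBIC))
```

```text
[ 0.547438   -0.02489433  0.15834187]
332
294 309 195 220
```

View pics/t3c.png

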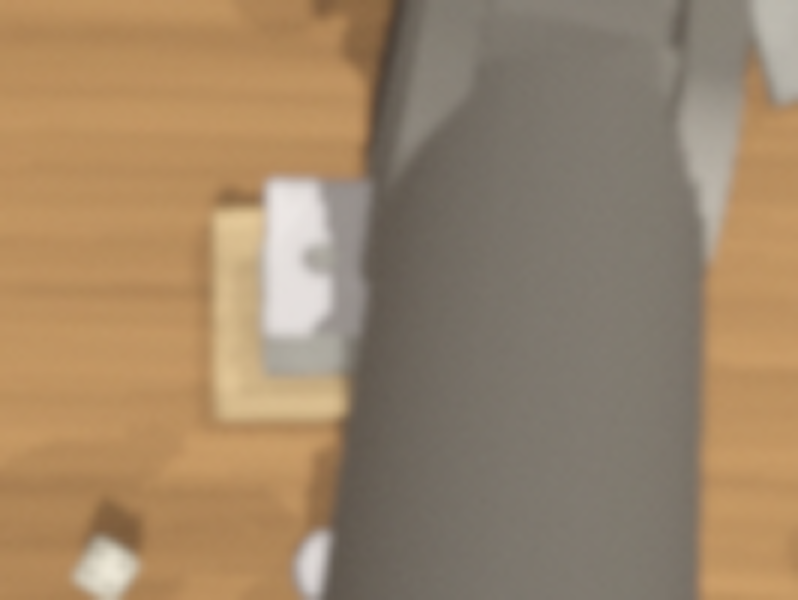

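Run:
```python
from h import *
q=lambda pts:np.array([250,165])+np.array(pts)/6-0.42
P=proj('top',q([(264,178),(262,338)]),z=[.1845,.1517]);h=proj('top',q([(319,257)]),z=.1675)
print(P,h)
t=np.radians(1.65); yv=np.array([-np.sin(t),np.cos(t),0])
print('centre from end',P.mean(0)-.07*yv,'from hole',h-.05*yv)
```

```text
[[0.57174612 0.04757737 0.1845    ]
 [0.515787   0.04585909 0.1517    ]] [[0.54513068 0.02546156 0.1675    ]]
centre from end [ 0.54578213 -0.02325274  0.1681    ] from hole [[ 0.54657038 -0.02451771  0.1675    ]]
```

Request:
arm_command(
  plan="0.0007 0.001 0.02 0; 0 0 0.03 0; 0 0 0.03 0; 0 0 0.015 0; 0 0 0.006 0; 0 0 0.004 0; 0 0 0.003 0; 0 0 0.003 0; 0 0 0.002 0; 0 0 0 0; 0 0 0 0",
)

```text
clock: 11.8
tcp_pos: [0.549, -0.0222, 0.0454]
orientation: [2.19, 2.252, 0.0]
contact_force: [0.0, 0.7, -0.3]
grip_width: 0.0526
gripper_force: 21.2
```

Request:
arm_command(
  plan="0 0 0.0015 0; 0 0 0.0015 0; 0 0 0.0015 0; 0 0 0.0015 0; 0 0 0 0; 0 0 0 0",
)

```text
clock: 12.55
tcp_pos: [0.5489, -0.0222, 0.0393]
orientation: [2.19, 2.252, 0.0]
contact_force: [-0.3, 0.1, -0.2]
grip_width: 0.0525
gripper_force: 21.2
```

Request:
arm_command(
  plan="0 0 0.001 0; 0 0 0.001 0; 0 0 0.001 0; 0 0 0 0; 0 0 0 0",
)

```text
clock: 13.18
tcp_pos: [0.549, -0.0222, 0.0369]
orientation: [-2.19, -2.252, -0.001]
contact_force: [-0.5, 0.1, 7.7]
grip_width: 0.0528
gripper_force: 23.4
```

Run:
```python
from h import *
o=r.get_obs();print(o['clock'],o['contact_force'],o['moment'])
p,d=snap('scene','s4'); cv2.imwrite('pics/s4c.png',cv2.resize(p[150:250,190:310,::-1],(720,600),interpolation=cv2.INTER_CUBIC))
```

```text
13.175 [-0.53373728  0.10377093  7.73915607] [ 0.02720636  0.57465098 -0.0321275 ]
```

View pics/s4c.png

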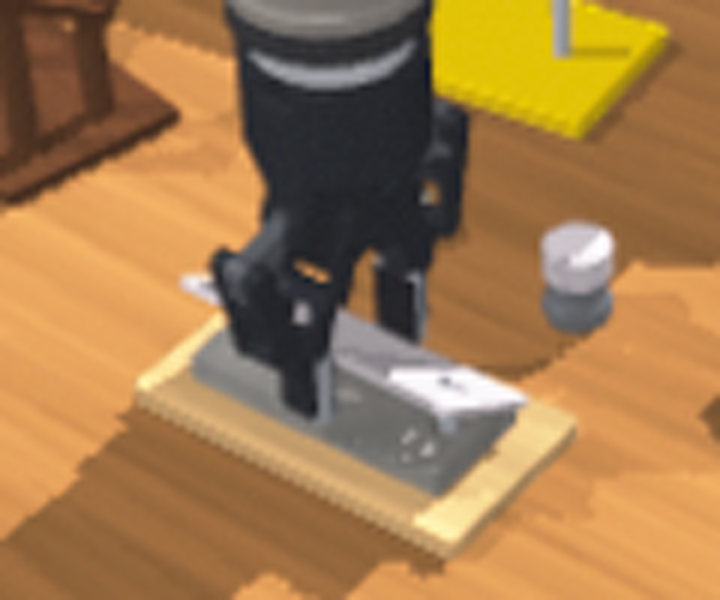

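Pin shows through the sheet's right hole (445,383) and the lower edge has just touched the slab. I'll open in small steps so the sheet swings down between the fingers.

Request:
arm_command(
  plan="0 0 0 0; 0 0 0 0",
  hand=-0.25,
)

```text
clock: 13.48
tcp_pos: [0.5492, -0.0222, 0.0366]
orientation: [2.19, 2.252, 0.001]
contact_force: [-1.1, 0.0, 6.3]
grip_width: 0.0533
gripper_force: 11.4
```

Request:
arm_command(
  plan="0 0 0 0; 0 0 0 0",
  hand=-0.28,
)

```text
clock: 13.72
tcp_pos: [0.549, -0.0222, 0.0362]
orientation: [2.19, 2.252, 0.0]
contact_force: [-0.0, 0.4, 1.5]
grip_width: 0.0548
gripper_force: 0.8
```

Request:
arm_command(
  plan="0 0 0 0; 0 0 0 0",
  hand=-0.31,
)

```text
clock: 13.98
tcp_pos: [0.5487, -0.0222, 0.0361]
orientation: [-2.19, -2.252, 0.0]
contact_force: [0.6, 0.5, -0.8]
grip_width: 0.0559
gripper_force: 0.1
```

Request:
arm_command(
  plan="0 0 0.0005 0; 0 0 0 0",
  hand=-0.34,
)

```text
clock: 14.22
tcp_pos: [0.5488, -0.0222, 0.0357]
orientation: [-2.19, -2.252, 0.0]
contact_force: [0.2, 0.1, 0.5]
grip_width: 0.0575
gripper_force: 0.1
```

Request:
arm_command(
  plan="0 0 0.0005 0; 0 0 0 0",
  hand=-0.37,
)

```text
clock: 14.48
tcp_pos: [0.5488, -0.0222, 0.0352]
orientation: [-2.19, -2.252, 0.0]
contact_force: [0.0, -0.8, 0.1]
grip_width: 0.0584
gripper_force: 0.1
```

Request:
arm_command(
  plan="0 0 0 0; 0 0 0 0",
  hand=-0.4,
)

```text
clock: 14.72
tcp_pos: [0.5489, -0.0222, 0.0353]
orientation: [2.19, 2.252, 0.0]
contact_force: [-0.2, -0.8, 0.0]
grip_width: 0.0596
gripper_force: 0.1
```

Request:
arm_command(
  plan="0 0 0.0005 0; 0 0 0 0",
  hand=-0.42,
)

```text
clock: 14.98
tcp_pos: [0.5488, -0.0222, 0.0347]
orientation: [-2.19, -2.252, 0.0]
contact_force: [0.2, 0.4, -0.6]
grip_width: 0.0609
gripper_force: 0.1
```

```bash
cat > plane.py <<'E'
from h import *
import sys
o=r.get_obs();print(o['clock'],o['tcp_pos'],o['contact_force'],o['grip_width'])
p,d=snap('scene',sys.argv[1]); W=world('scene',d); hsv=cv2.cvtColor(p,cv2.COLOR_RGB2HSV)
m=(hsv[:,:,1]<60)&(hsv[:,:,2]>130)&(abs(W[:,:,0]-.55)<.045)&(abs(W[:,:,1]+.022)<.08)&(W[:,:,2]>.02)&(W[:,:,2]<.07)
P=W[m]
for _ in range(5):
    c=np.median(P,0);A=np.c_[P[:,:2]-[.5483,-.0233],np.ones(len(P))];k=np.linalg.lstsq(A,P[:,2],rcond=None)[0];e=P[:,2]-A@k;P=P[abs(e)<max(.004,2*e.std())]
print(len(P),'slope x,y deg',np.degrees(np.arctan(k[:2])),'z at centre',k[2],P.min(0),P.max(0))
E
python3 plane.py s5
```

```text
14.975 [ 0.54883057 -0.02221064  0.03473498] [ 0.19575049  0.41448392 -0.62494681] 0.06093884675822707
370 slope x,y deg [23.04012411  0.83797354] z at centre 0.04086673512581612 [ 0.51971111 -0.09003142  0.02661919] [0.58660583 0.04814202 0.05909792]
```

Request:
arm_command(
  plan="0 0 0 0; 0 0 0 0",
  hand=-0.44,
)

```text
clock: 15.28
tcp_pos: [0.5489, -0.0222, 0.0348]
orientation: [-2.19, -2.252, 0.0]
contact_force: [-0.5, -0.1, -0.4]
grip_width: 0.0615
gripper_force: 0.1
```

Request:
arm_command(
  plan="0 0 0 0; 0 0 0 0",
  hand=-0.46,
)

```text
clock: 15.52
tcp_pos: [0.5488, -0.0222, 0.0348]
orientation: [-2.19, -2.252, -0.0]
contact_force: [0.2, 0.5, -0.5]
grip_width: 0.062
gripper_force: 0.0
```

```bash
python3 plane.py s6; python3 -c "
from h import *
p=cv2.imread('pics/s6.png');cv2.imwrite('pics/s6c.png',cv2.resize(p[150:250,190:310],(720,600),interpolation=cv2.INTER_CUBIC))"
```

```text
15.525 [ 0.54884942 -0.02222356  0.03479874] [ 0.17698538  0.50000493 -0.54899815] 0.06202214062685645
642 slope x,y deg [ 0.16453063 -0.17534857] z at centre 0.029773194364047538 [ 0.51545674 -0.09477765  0.02578399] [0.59036819 0.04849135 0.03389678]
```

View pics/s6c.png

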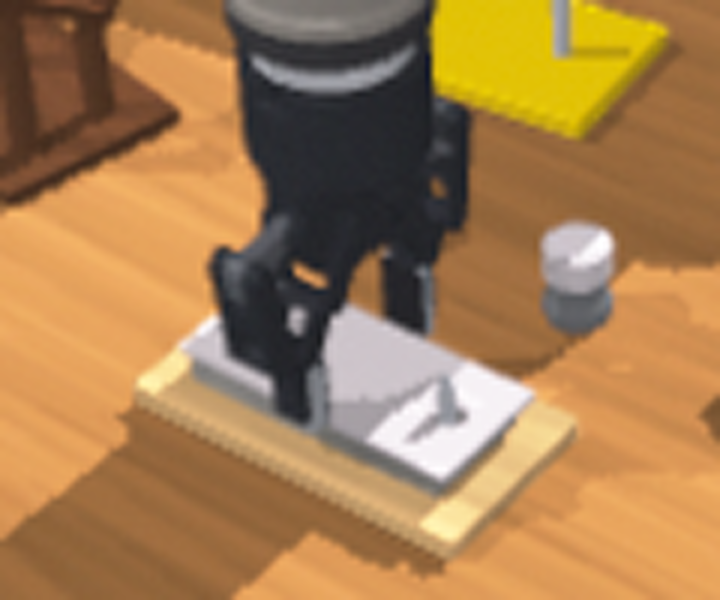

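The sheet lies flat over both pins (right pin at (447,400)), with its top face at z ≈ 0.030. Release fully, lift, and go to the second slab.

Request:
arm_command(
  plan="0 0 0 0; 0 0 0 0; 0 0 0 0; 0 0 0 0; 0 0 -0.02 0; 0 0 -0.0352 0; 0 0 -0.04 0; 0 0 0 5.85; 0.0422 -0.0038 0 0; 0.0422 -0.0038 0 0; 0.0422 -0.0038 0 0; 0.0422 -0.0038 0 0; 0.0422 -0.0038 0 0; 0.0422 -0.0038 0 0; 0.0422 -0.0038 0 0; 0 0 0.04 0; 0 0 0.04 0; 0 0 0.025 0; 0 0 0.01 0; 0 0 0 0",
  hand=-1,
)

```text
clock: 18.08
tcp_pos: [0.5442, 0.2742, 0.0149]
orientation: [-2.302, -2.137, 0.001]
contact_force: [-0.4, 0.7, 0.0]
grip_width: 0.0852
gripper_force: 0.0
```

```bash
python3 plane.py s7; python3 -c "
from h import *
p=snap('top','t7')[0][:,:,::-1];f=lambda a:cv2.resize(a,(400,400),interpolation=cv2.INTER_CUBIC);q=cv2.imread('pics/s7.png')
cv2.imwrite('pics/c7.png',np.hstack([f(p[170:260,275:365]),f(q[220:310,305:395])]))"
```

```text
18.075 [0.5441985  0.27421488 0.01488201] [-0.35543592  0.6898062   0.02505596] 0.08520536107146755
919 slope x,y deg [-0.00838796 -0.16485449] z at centre 0.02983304728448011 [ 0.51583306 -0.09526281  0.02594602] [0.58432618 0.04823733 0.03375909]
```

View pics/c7.png

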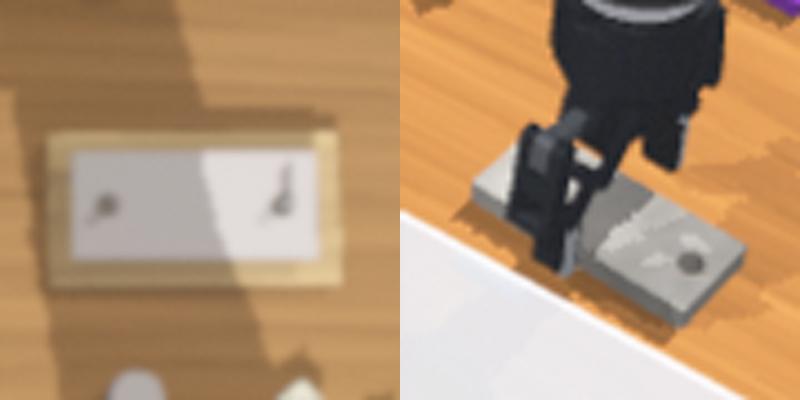

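Sheet is centred in the cradle over both pins, and the gripper straddles the two-holed slab. Grip and lift.

Request:
arm_command(
  plan="0 0 0 0; 0 0 0 0; 0 0 0 0; 0 0 0 0; 0 0 0 0; 0 0 0 0; 0 0 -0.005 0; 0 0 -0.015 0; 0 0 -0.03 0; 0 0 -0.04 0; 0 0 -0.03 0; 0 0 0 0; 0 0 0 0",
  hand=0.1,
  grip_force=50,
)

```text
clock: 19.8
tcp_pos: [0.5434, 0.2742, 0.1344]
orientation: [-2.302, -2.137, 0.002]
contact_force: [-0.4, -1.0, -4.0]
grip_width: 0.0545
gripper_force: 53.9
```

Run:
```python
from h import *
o=r.get_obs();print(o['clock'],o['tcp_pos'],o['contact_force'],o['moment'])
p,d=snap('top','t8'); W=world('top',d)
p3,d3=snap('scene','s8')
for n,q,D in (('top',p,d),('scene',p3,d3)):
    W=world(n,D); hsv=cv2.cvtColor(q,cv2.COLOR_RGB2HSV)
    m=(hsv[:,:,1]<70)&(abs(W[:,:,0]-.544)<.05)&(abs(W[:,:,1]-.2745)<.09)&(W[:,:,2]>.11)&(W[:,:,2]<.155)
    P=W[m];
    if len(P)<30: print(n,len(P)); continue
    A=np.c_[P[:,:2]-[.544,.2745],np.ones(len(P))];k=np.linalg.lstsq(A,P[:,2],rcond=None)[0]
    print(n,len(P),np.degrees(k[:2]),k[2],P.min(0),P.max(0)); v,u=np.where(m);print(u.min(),u.max(),v.min(),v.max())
```

```text
19.8 [0.5434424  0.27418042 0.13439246] [-0.40102276 -1.02969832 -3.95491931] [-0.01008264  0.01802663 -0.03220731]
top 523 [ 0.0152748  -0.40112327] 0.1314413548186935 [0.51088296 0.20807985 0.11925526] [0.56816761 0.26720524 0.13966132]
198 224 198 222
scene 1149 [-2.99812744 -1.25033042] 0.1322381959829664 [0.51096816 0.20553783 0.11750665] [0.58727689 0.33905642 0.15494966]
324 389 214 255
```

Request:
arm_command(
  plan="0 0 0 -5.85; -0.02 -0.0005 0 0; -0.045 -0.0005 0 0; -0.045 -0.0005 0 0; -0.045 -0.0005 0 0; -0.045 -0.0005 0 0; -0.045 -0.0005 0 0; -0.0374 -0.0005 0 0; -0.015 -0.0004 0 0; 0 0 0 0; 0 0 0 0; 0 0 0 0",
)

```text
clock: 21.4
tcp_pos: [0.5487, -0.0213, 0.1348]
orientation: [-2.187, -2.254, -0.0]
contact_force: [-0.2, 0.2, -2.3]
grip_width: 0.0548
gripper_force: 53.8
```

Run:
```python
from h import *
T=[r.get_obs()['tcp_pos']]
p3,d3=snap('scene','s9'); T.append(r.get_obs()['tcp_pos'])
p,d=snap('top','t9'); T.append(r.get_obs()['tcp_pos']); print(np.mean(T,0),r.get_obs()['orientation'],r.get_obs()['clock'])
W=world('scene',d3)
m=(abs(W[:,:,0]-.548)<.05)&(abs(W[:,:,1]+.023)<.085)&(W[:,:,2]>.112)&(W[:,:,2]<.14)&(cv2.cvtColor(p3,cv2.COLOR_RGB2HSV)[:,:,1]<70)
P=W[m]; print(len(P),P.min(0),P.max(0),np.percentile(P[:,1],[1,99]))
# left end in the top view
W=world('top',d); m=(abs(W[:,:,0]-.548)<.05)&(W[:,:,1]>0.0)&(W[:,:,1]<.06)&(W[:,:,2]>.11)&(W[:,:,2]<.15)
v,u=np.where(m);print(m.sum(),u.min(),u.max(),v.min(),v.max()); P=W[m]; print(P.min(0),P.max(0),P.mean(0))
```

```text
[ 0.54869252 -0.02154496  0.13484598] [-2.18776773e+00 -2.25408638e+00 -1.09643949e-04] 21.5
772 [ 0.51667318 -0.08788736  0.11800779] [0.59096144 0.04530168 0.13970746] [-0.08364477  0.04333054]
286 294 308 198 221
[0.51825889 0.01138775 0.1161327 ] [0.57439915 0.04411522 0.14065648] [0.54766666 0.02891206 0.13167432]
```

Request:
arm_command(
  plan="-0.0017 0 0.02 0; 0 0 0.025 0; 0 0 0.015 0; 0 0 0.005 0; 0 0 0.003 0; 0 0 0.002 0; 0 0 0.002 0; 0 0 0 0; 0 0 0 0",
)

```text
clock: 22.62
tcp_pos: [0.5488, -0.0247, 0.0632]
orientation: [2.19, 2.252, 0.0]
contact_force: [-0.2, -0.3, -3.3]
grip_width: 0.0542
gripper_force: 53.8
```

Request:
arm_command(
  plan="0.001 0 0.002 0; 0 0 0.002 0; 0 0 0.002 0; 0 0 0.002 0; 0 0 0.002 0; 0 0 0 0; 0 0 0 0",
)

```text
clock: 23.5
tcp_pos: [0.5487, -0.0238, 0.053]
orientation: [2.19, 2.252, 0.0]
contact_force: [-0.6, -0.4, -3.3]
grip_width: 0.0542
gripper_force: 53.8
```

Slab underside is at about 38 mm, well over the pins and with no side force. Lower it the rest of the way.

Request:
arm_command(
  plan="0 0 0.002 0; 0 0 0.002 0; 0 0 0.0015 0; 0 0 0.001 0; 0 0 0.001 0; 0 0 0 0; 0 0 0 0",
)

```text
clock: 24.38
tcp_pos: [0.5486, -0.0238, 0.0463]
orientation: [-2.19, -2.252, -0.001]
contact_force: [-3.2, 0.9, 8.1]
grip_width: 0.0543
gripper_force: 55.0
```

Run:
```python
from h import *
p3,d3=snap('scene','s10'); W=world('scene',d3); t=np.radians(1.65)
q=W-[.5483,-.0233,0]; a=q[...,0]*np.cos(t)+q[...,1]*np.sin(t); b=-q[...,0]*np.sin(t)+q[...,1]*np.cos(t)
for lo,hi in((-.062,-.055),(.03,.042),(.055,.062)):
    for xl,xh in((-.024,-.008),(.008,.024)):
        z=W[...,2][(b>lo)&(b<hi)&(a>xl)&(a<xh)&(W[...,2]<.07)]; print(lo,xl,len(z),np.median(z) if len(z) else None)
```

```text
-0.062 -0.024 0 None
-0.062 0.008 5 0.04373901688933901
0.03 -0.024 21 0.04398924694200268
0.03 0.008 22 0.04378220356430601
0.055 -0.024 18 0.04014979760910431
0.055 0.008 21 0.04290765881450487
```

Slab top is at about 44 mm, which is seated. Release and lift clear.

Request:
arm_command(
  plan="0 0 0 0; 0 0 0 0; 0 0 0 0; 0 0 0 0; 0 0 0 0; 0 0 -0.01 0; 0 0 -0.03 0; 0 0 -0.05 0; 0 0 -0.05 0; -0.05 0 -0.03 0; -0.06 0 0 0; -0.06 0 0 0; 0 0 0 0; 0 0 0 0",
  hand=-1,
)

```text
clock: 26.18
tcp_pos: [0.5533, -0.1933, 0.2157]
orientation: [-2.19, -2.251, -0.001]
contact_force: [-0.3, 0.8, 1.2]
grip_width: 0.0854
gripper_force: 0.0
```

Run:
```python
from h import *
o=r.get_obs();print(o['clock'],o['contact_force'])
p3,d3=snap('scene','s11'); W=world('scene',d3); t=np.radians(1.65)
m=(abs(W[...,0]-.5483)<.04)&(abs(W[...,1]+.0233)<.08)&(W[...,2]>.037)&(W[...,2]<.05)
P=W[m]
for _ in range(3):
    A=np.c_[P[:,:2]-[.5483,-.0233],np.ones(len(P))];k=np.linalg.lstsq(A,P[:,2],rcond=None)[0];P=P[abs(P[:,2]-A@k)<.004]
rect=cv2.minAreaRect((P[:,:2]*1000).astype(np.float32))
print(len(P),np.degrees(k[:2]),k[2],rect)
```

```text
26.175 [-0.33246774  0.78041077  1.16543872]
821 [-0.95993971 -0.17513809] 0.04368227659576467 ((550.20751953125, -25.253799438476562), (60.528404235839844, 132.92132568359375), 1.1929364204406738)
```

```bash
python3 -c "
from bench import ticket
print(ticket.hand_in())"
```

```text
the job is handed in; nothing more can be done
None
```

I laid the separator flat over both pins on the lower slab and let go, then seated the second slab flush on it. I handed the job in at about 26 s; the final depth check put the upper slab's top at about 44 mm and level to about 1°. The hand-in call gave no verdict.

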